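Close the wax mould and hold it on the injector

TASK

Close the aluminium mould whose bottom half lies on the wax injector's plate: of the two loose covers take the one that matches it in length and pin holes, and seat it fully down on the two pins. Then slide the closed mould into the injector's corner, flat against the stop bar so that the spring nozzle is pushed in, and against the side fence as well, and finish while still holding it pressed firmly against both stops, ready for the wax shot. Leave the other mould's halves and the things standing about where they are.

Things in the scene. Friction and masses are not known exactly. Their poses are not given: they have to be found in the camera images.
- mould_base_mid (a point): Bottom half: aluminium block 88 x 60 x 24 mm, 0.3 kg, round cavity in its top, loose on the injector's plate. Point at its centre, half-way up. x along the length towards the brass-ringed port (nozzle end), z up. Two steel pins, 10 mm across and 10 mm tall, the upper 5 mm tapering to a 5 mm tip, stand on top at (x, y) = (-31, +12) and (+31, -6) mm
- mould_base: The same bottom half, origin at the centre of its underside, same axes
- mould_cover_mid (a point): Matching cover: aluminium plate 88 x 60 x 16 mm, 0.2 kg, 11.5 mm through holes at (x, y) = (-31, +12) and (+31, -6) mm. Point at its centre, half-way up, z up; seated it is 20 mm above the bottom half's point, x and y axes alike. Lies right side up, turned less than 0.6 rad from that, at left before the vice or at right on a black rubber sheet; the other cover in the other place
- mould_cover: The same cover, origin at the centre of its underside, same axes
- other_cover_mid (a point): Cover of another, shorter mould: aluminium plate 66 x 60 x 16 mm with holes 42 mm apart along its length; does not fit. Point at its centre. To be left where it lies
- other_base_mid (a point): Bottom half of the shorter mould, 66 x 60 x 24 mm with two pins, lying at the near left. Point at its centre. To be left alone
- stop_corner (a point): Inner corner of stop bar and side fence, on top of the fixed wax injector's base plate (10 mm thick). x into the stop bar, y away from the fence (left), z up. Bar face: plane x = 0, 20 mm tall; fence face: y = 0, 12 mm tall, 14 thick, 118 long. Bottom half home: centre at (-44, +30, +12) mm. Plate reaches x = -145, y = +110. Behind the bar: 58 mm tall housing from x = 60, tall pot from x = 105
- stop_bar: Steel stop bar, fixed on the injector's plate; the mould's port end butts against it. Origin on the plate's top face, in the bar's face, on the nozzle axis
- side_fence: Low steel side fence, fixed on the injector's plate at its right; sets the port in line with the nozzle. Same origin as the stop bar
- nozzle_tip (a point): Tip of the brass spring nozzle, 12 mm across, which stands 6 mm out of the stop bar's face, 30 mm from the fence and 11 mm above the plate
- nozzle (a joint): How far the nozzle is pushed in, m: 0 free, 0.006 when the mould butts on the stop bar. The spring takes 3 N to start and 6 N at 6 mm, and pushes the mould back if it is let go
- emery_roll: Brown emery roll, 60 mm across, 25 mm tall, standing to the left of the injector; to be left alone. Origin under its centre
- sprue_button: Small conical bronze casting, 44 mm across, 46 mm tall, standing to the left of the injector; to be left alone. Origin under its centre

How it is judged:
On the way, in this order (a step that is already met when the one before it is completed fails the run):
1. the matching cover is seated on the pins of the bottom half (z of mould_cover_mid in the frame of mould_base_mid between 0.0185 and 0.022 m and horizontal distance between mould_cover_mid and mould_base_mid below 0.0025 m and angle between the x axis of mould_cover_mid and the x axis of mould_base_mid, either way round below 0.05 rad and angle between mould_cover_mid's own z axis and vertical below 0.05 rad), for 0.2 s.
2. the closed mould is pressed against the stop bar and the side fence, nozzle in (all of step 1 and x of mould_base_mid in the frame of stop_corner above -0.0462 m and y of mould_base_mid in the frame of stop_corner below 0.0322 m and angle between the x axis of mould_base_mid and the x axis of stop_corner, either way round below 0.04 rad and angle between mould_base_mid's own z axis and vertical below 0.04 rad and z of mould_base_mid in the frame of stop_corner below 0.0145 m and contact force between mould_base and stop_bar above 1 N and contact force between mould_base and side_fence above 1 N and value of joint nozzle above 0.0045 m and (contact force between the fingers and mould_base above 1 N or contact force between the fingers and mould_cover above 1 N)), for 0.2 s.
At the end, for the whole second after the job is handed in: Matching cover fully down on the bottom half (1.5 mm; 2.5 mm sideways); bottom half flat, within 2 mm of stop bar and fence, square within 0.04 rad, pressing on each with over 1 N; nozzle pushed in over 4.5 mm; fingers still on the mould (all of step 2); the arm keeps its last pose, push and grip.
It fails at once if the other cover is moved more than 30 mm (distance of other_cover_mid from where it was at the start of the episode above 0.03 m).
It fails at once if the other bottom half is moved more than 30 mm (distance of other_base_mid from where it was at the start of the episode above 0.03 m).
It fails at once if the emery roll is moved more than 30 mm (distance of emery_roll from where it was at the start of the episode above 0.03 m).
It fails at once if the sprue casting is moved more than 30 mm (distance of sprue_button from where it was at the start of the episode above 0.03 m).
It also fails if it takes over 54 s, if anything falls off the work surface, if the arm or the gripper's body presses on something with over 40 N, if the wrist force passes 120 N, or if a joint passes its speed limit or range.

ROBOT

A 7-joint arm with a two-finger parallel gripper is mounted at the origin on the work surface; the furniture and walls round the work are solid. World frame = base frame: x ahead of the robot, y to its left, z up, the work surface at z = 0. Lengths are in m, angles in rad, forces in N, time in s.
With the tool pointing down it reaches from about 0.425 to 0.825 m from the base axis. Payload 3.6 kg.
Tool frame: the origin (TCP) lies midway between the tips of the shut fingers; the grasp point (between the pads) lies 19 mm behind it (manip.hold_point_z is the z of the grasp point in the tool frame, in m); z points along the fingers, y is the direction in which the jaws open and shut (so a half turn about z gives the same grasp; the last joint's range is limited). The gripper opens to 93 mm and grips with 3 to 60 N. Pads are 15 mm wide; open, the fingers measure 128 mm over their backs; the gripper's body (75 mm by 188 mm) begins 65 mm behind the grasp point.
Start: joints at [-0.026, 0.615, -0.013, 1.423, 0.008, 1.103, -0.04], TCP at [0.65, 0, 0.193] pointing down, gripper open.
Joint ranges: [-3.12, 3.12], [-0.3, 2.06], [-1.34, 1.32], [0.26, 2.42], [-1.36, 4.5], [0.01, 1.98], [-2.84, 2.84]. Speed limits (rad/s): [2.79, 2.79, 3.14, 3.14, 3.14, 3.14, 3.14].

INTERFACE

Orientations are given as [roll, pitch, yaw] about the fixed x, y, z axes, in that order (R = Rz(yaw) Ry(pitch) Rx(roll)).
In Python, from station import manip gives the robot as it stands. The module is installed in compiled form; this text tells all that it offers.
- The arm moves only by the tool move_arm, never from a script. Its argument "commands" is a list of rows, each an object of numbers: "rx", "ry", "rz": the turn, a rotation vector about the tool's x, y, z in rad; "tx", "ty", "tz": the shift along the tool's x, y, z in mm; "fingers": the closure, from 0 (fully open) to 1 (shut). In form: [{"rx": .., "ry": .., "rz": .., "tx": .., "ty": .., "tz": .., "fingers": ..}, ...]. A call has 1 to 12 rows; each row is the pose to reach, as a shift and turn from the pose measured when the call began, along the tool's axes at that moment; what a row does not reach only later rows make up. A row lasts 1/12 s, in which the tool goes at most 41.7 mm and 7.16 degrees, less where a joint would pass 70% of its speed; a pose out of reach is approached as far as the arm can. A call with a gripper value outside its range is refused whole. The fingers move at their own pace and stop on an object; "force" is the grip in N (left out, the last holds). Time passes only in rows, so rows that repeat a pose let the fingers close. It gives the time, the measured TCP pose, the force and the opening at its end, in the units of the state.
- manip.sense(): the state, without advancing time (a new reading comes with each control period).
- manip.capture(name): name is "scene" or "side" or "wrist"; returns a dict with "pixels" (400x640x3 uint8, blue, green, red), "mtx" (3x3 intrinsics, pixels), "k1" (the pictures are not rectified: a ray, as slopes to the right and down, at radius r is drawn at 1 + k1 r^2 times it, then the intrinsics apply), "R" (3x3) and "t" (3): a world point X has camera coordinates R X + t; the wrist camera has in their place "hand_eye" (4x4, takes a point from camera to tool coordinates, whose origin is the TCP and whose axes are the flange's). Camera axes: x right, y down, z forward; pixel columns grow to the right and rows downward; lengths in m; the calibration is good to about 2 mm. A picture is of the moment at which its call begins: read the wrist's pose just before it. There is no depth.
- manip.hand_in(): hands the job in, once; it reports no verdict.
The state is a dict: "time_s": time; "joints": joint angles; "qvel": joint speeds; "effort": joint torques, N m; "eef_pos": TCP position; "orientation": TCP orientation; "ft_force": force on the tool from outside, world axes, zero at the start; "ft_torque": the same for the moment, N m; "finger_gap": finger opening in m.
Only numpy, scipy, OpenCV 4.12 (cv2) and the standard library are available. Lean on these libraries where they do the work, as an engineer would, in place of code of your own. Each camera call takes 0.05 s, during which the arm holds its last target. There are 200 camera calls.

## Working session

There is one attempt and no reset: what is moved stays moved. The work goes in short steps, Python scripts to look and compute and a tool call to move; the robot and the scene stay as the last step left them, time stands still between calls to the robot, and variables do not carry over. Pictures are saved under pics/ and viewed, about 8 in all and at most 12, crops included, and the job is handed in when it is done.

Besides the shell and the picture viewer there is one more tool, called after "Call:" as name([rows], argument=value, ...), one row to a line, values as JSON. move_arm: Moves the arm, as the interface text tells. Its arguments: {"type":"object","properties":{"commands":{"type":"array","items":{"type":"object","properties":{"rx":{"type":"number"},"ry":{"type":"number"},"rz":{"type":"number"},"tx":{"type":"number"},"ty":{"type":"number"},"tz":{"type":"number"},"fingers":{"type":"number"}}}},"force":{"type":"number"}},"required":["commands"]}

```bash
mkdir -p pics; cat > h.py <<'E'
import numpy as np, cv2
from station import manip
from scipy.spatial.transform import Rotation as Ro
def tool():
    s=manip.sense(); return Ro.from_euler('xyz',s['orientation']).as_matrix(), np.array(s['eef_pos'])
def cap(name):
    Rt,p=tool(); c=manip.capture(name); K=np.array(c['mtx']); 
    if name=='wrist':
        H=np.array(c['hand_eye']); Rc=Rt@H[:3,:3]; o=Rt@H[:3,3]+p
    else:
        Rc=np.array(c['R']).T; o=-Rc@np.array(c['t'])
    return dict(img=np.array(c['pixels']),K=K,k1=c['k1'],Rc=Rc,o=o)
def ray(c,uv):
    uv=np.atleast_2d(uv).astype(float)
    d=cv2.undistortPoints(uv.reshape(-1,1,2),c['K'],np.array([c['k1'],0,0,0,0.])).reshape(-1,2)
    return np.c_[d,np.ones(len(d))]@c['Rc'].T
def onz(c,uv,z):
    r=ray(c,uv); return c['o']+r*((z-c['o'][2])/r[:,2])[:,None]
def proj(c,X):
    X=(np.atleast_2d(X)-c['o'])@c['Rc']; d=X[:,:2]/X[:,2:]; r2=(d**2).sum(1,keepdims=True)
    d=d*(1+c['k1']*r2); return d@c['K'][:2,:2].T+c['K'][:2,2]
E
python3 - <<'E'
from h import *
print(manip.sense(), manip.hold_point_z)
for n in('scene','side','wrist'):
    c=cap(n); cv2.imwrite(f'pics/{n}0.png',c['img']); print(n,c['K'].tolist(),c['k1'],c['o'],c['Rc'][:,2])
E
```

```text
{'time_s': 0.0, 'joints': array([-0.02649593,  0.61589354, -0.01259438,  1.4248707 ,  0.00813406,
        1.10337551, -0.04041198]), 'qvel': array([-0.00076439, -0.00086399,  0.00034265,  0.00020695,  0.00025218,
       -0.00052447, -0.00027158]), 'effort': array([ 5.37042069e-04, -4.58937871e+01,  2.08912762e-01, -1.65743172e+01,
       -6.11085235e-02,  2.03703978e-02,  2.53581929e-04]), 'eef_pos': array([ 6.49162779e-01, -1.69214869e-05,  1.92107322e-01]), 'orientation': array([-3.13909750e+00,  7.77277452e-05,  1.57084410e+00]), 'ft_force': array([ 0.29676358, -0.43561395,  0.2888696 ]), 'ft_torque': array([-0.02354262, -0.08070236,  0.02794251]), 'finger_gap': 0.09316312675628027} -0.0188
scene [[427.683616931185, 0.0, 311.9462657123133], [0.0, 427.683616931185, 207.4208743026184], [0.0, 0.0, 1.0]] -0.016798260139609802 [0.15475226 0.71007498 0.83209912] [ 0.32137636 -0.61108368 -0.72339061]
side [[430.9725058871542, 0.0, 317.00082569773116], [0.0, 430.9725058871542, 200.9645656026508], [0.0, 0.0, 1.0]] -0.00769391285553041 [ 0.38480038 -0.75874884  0.71156325] [ 0.08912242  0.77574276 -0.62472423]
wrist [[279.92473383753304, 0.0, 319.71358559038197], [0.0, 279.92473383753304, 199.0803849107825], [0.0, 0.0, 1.0]] -0.03369348889854313 [0.64919105 0.06603051 0.38426406] [-0.00249626 -0.24142396 -0.97041653]
```

View pics/scene0.png

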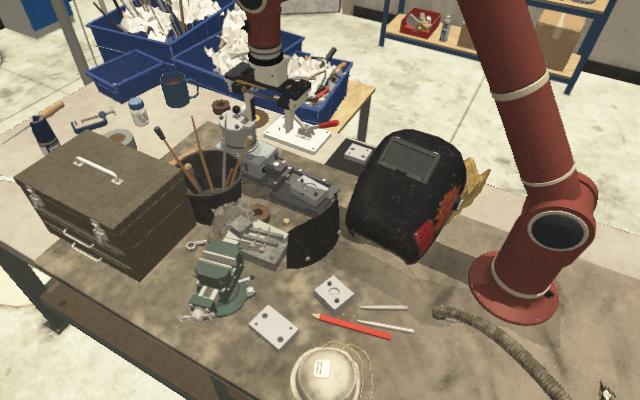

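View pics/wrist0.png

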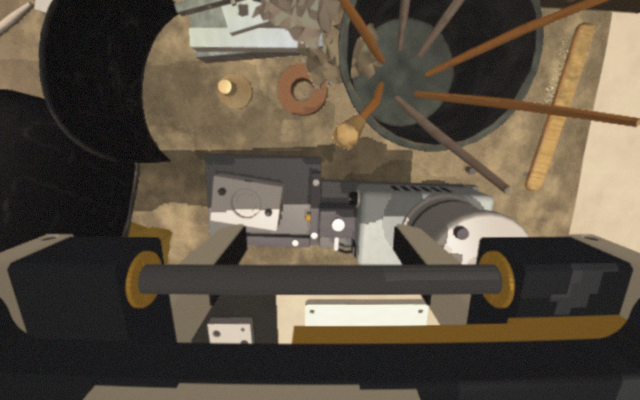

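View pics/side0.png

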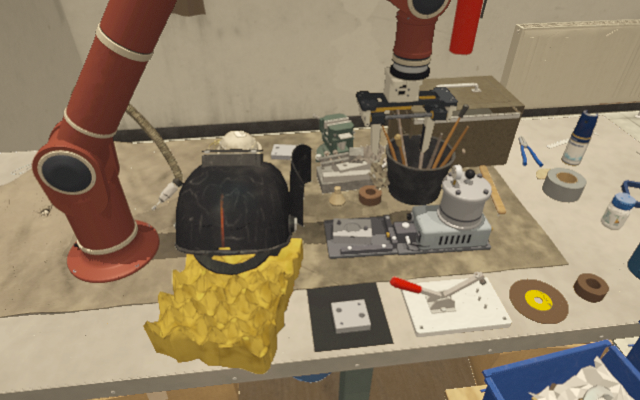

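The scene view shows the left cover at about (273,327) with the other base at (333,293). The side view shows the right cover on the black sheet at (350,315). The bottom half is at wrist (245,205), side (352,230) and scene (312,185). Next I measure them.

```bash
cat >> h.py <<'E'
def blob(img,seed,lo=8,box=60):
    x,y=seed; m=np.zeros((402,642),np.uint8)
    g=cv2.GaussianBlur(img,(3,3),0)
    cv2.floodFill(g,m,seed,0,(lo,)*3,(lo,)*3,4|cv2.FLOODFILL_MASK_ONLY|(255<<8)); m=m[1:-1,1:-1]
    cs,_=cv2.findContours(m,cv2.RETR_EXTERNAL,cv2.CHAIN_APPROX_NONE)
    return max(cs,key=cv2.contourArea).reshape(-1,2)
E
python3 - <<'E'
from h import *
cs=cap('scene'); sd=cap('side'); w=cap('wrist')
def rect(c,seed,z,lo):
    b=blob(c['img'],seed,lo); P=onz(c,b,z)[:,:2]
    r=cv2.minAreaRect((P*1000).astype(np.float32)); return [np.round(v,1) for v in r], np.round(cv2.boxPoints(r)).tolist(),len(b)
for n,c,s,z in (('L',cs,(262,335),.016),('ob',cs,(340,300),.024),('R',sd,(352,327),.017),('base_w',w,(270,190),.034),('base_s',cs,(300,185),.034),('base_side',sd,(345,226),.034)):
    for lo in (4,8,14): print(n,lo,rect(c,s,z,lo))
def crop(c,x,y,s,k): 
    return cv2.resize(c['img'][y-s:y+s,x-s:x+s],(k,k),interpolation=cv2.INTER_CUBIC)
out=np.vstack([np.hstack([crop(cs,273,325,35,280),crop(sd,350,315,35,280)]),np.hstack([crop(w,255,205,50,280),crop(sd,352,232,35,280)])])
cv2.imwrite('pics/c1.png',out)
E
```

```text
L 4 ([array([432.3, 388.6]), array([0., 0.]), np.float64(0.0)], [[432.0, 389.0], [432.0, 389.0], [432.0, 389.0], [432.0, 389.0]], 1)
L 8 ([array([432.3, 388.6]), array([0., 0.]), np.float64(0.0)], [[432.0, 389.0], [432.0, 389.0], [432.0, 389.0], [432.0, 389.0]], 1)
L 14 ([array([432.3, 388.6]), array([0., 0.]), np.float64(0.0)], [[432.0, 389.0], [432.0, 389.0], [432.0, 389.0], [432.0, 389.0]], 1)
ob 4 ([array([349.2, 227.9]), array([52.7, 59.7]), np.float64(70.5)], [[312.0, 213.0], [369.0, 193.0], [386.0, 243.0], [330.0, 263.0]], 129)
ob 8 ([array([349.4, 227.5]), array([54.6, 61.2]), np.float64(71.4)], [[312.0, 211.0], [370.0, 192.0], [387.0, 244.0], [329.0, 263.0]], 86)
ob 14 ([array([349.4, 227.5]), array([56. , 63.7]), np.float64(69.7)], [[310.0, 212.0], [370.0, 190.0], [389.0, 243.0], [329.0, 265.0]], 76)
R 4 ([array([ 500.4, -251.7]), array([144.9, 140.7]), np.float64(89.9)], [[430.0, -324.0], [571.0, -324.0], [571.0, -179.0], [430.0, -179.0]], 258)
R 8 ([array([611.2,  20. ]), array([2087.4,  917.4]), np.float64(1.2)], [[-442.0, 457.0], [-423.0, -460.0], [1664.0, -417.0], [164
[... 850 characters left out ...]
[23.0, -57.0], [352.0, -548.0], [1397.0, 153.0], [1069.0, 643.0]], 1803)
base_s 14 ([array([ 830.5, -291.6]), array([2670.3, 1886.4]), np.float64(30.5)], [[-799.0, -157.0], [159.0, -1782.0], [2460.0, -426.0], [1502.0, 1199.0]], 4349)
base_side 4 ([array([552.3, -15.2]), array([38.8, 84.7]), np.float64(83.0)], [[508.0, -29.0], [592.0, -40.0], [597.0, -1.0], [513.0, 9.0]], 102)
base_side 8 ([array([605.6,   0.9]), array([2036.3,  894.9]), np.float64(1.2)], [[-421.0, 427.0], [-403.0, -467.0], [1633.0, -426.0], [1614.0, 469.0]], 3143)
base_side 14 ([array([540.2, 807.6]), array([2484.3, 3911.1]), np.float64(82.3)], [[-1564.0, -163.0], [2313.0, -684.0], [2644.0, 1778.0], [-1232.0, 2299.0]], 2430)
```

View pics/c1.png

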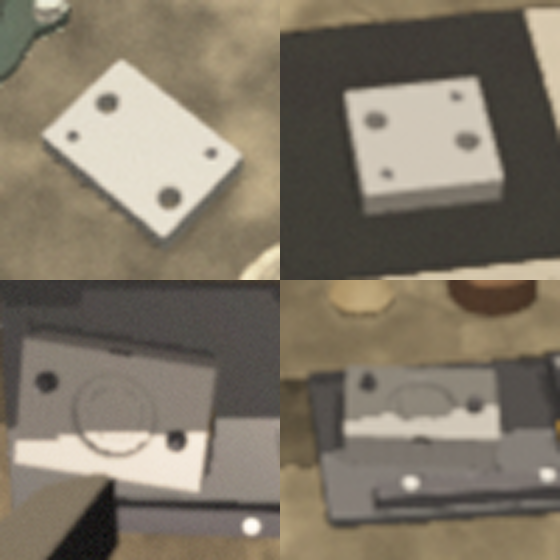

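The crops show that the left cover is the longer one. Its big holes are at scene (264.8,315.8) and (280.5,339.5). The pins are at wrist (221.8,191.4)/(268.2,212.1) and side (339,222.5)/(365.8,228).

```bash
cat >> h.py <<'E'
def tri(*cu):
    A=np.zeros((3,3));b=np.zeros(3)
    for c,uv in cu:
        d=ray(c,uv)[0]; d/=np.linalg.norm(d); M=np.eye(3)-np.outer(d,d); A+=M;b+=M@c['o']
    return np.linalg.solve(A,b)
def pose2(pm,pp):  # hole/pin at (-31,12) and (31,-6) -> centre xy, yaw
    v=pp-pm; yaw=np.arctan2(v[1],v[0])-np.arctan2(-18,62); c,s=np.cos(yaw),np.sin(yaw)
    return (pm+pp)[:2]/2-np.array([[c,-s],[s,c]])@[0,3], yaw, np.hypot(*v[:2])
E
python3 - <<'E'
from h import *
np.set_printoptions(precision=4,suppress=True)
cs=cap('scene'); sd=cap('side'); w=cap('wrist')
h=onz(cs,[(264.75,315.75),(280.5,339.5)],.016); print('cover holes',h); print(pose2(h[1],h[0]),pose2(h[0],h[1]))
co=onz(cs,[(238+121/4,290+60/4),(238+242/4,290+157/4),(238+163/4,290+240/4),(238+41/4,290+133/4)],.016); print(co, np.linalg.norm(co-np.roll(co,1,0),axis=1))
hr=onz(sd,[(315+94/4+.0,280+120/4),(315+187/4,280+140/4)],.017); print('R holes',hr,np.linalg.norm(hr[0]-hr[1]))
a=tri((w,(221.8,191.4)),(sd,(339,222.5)));b=tri((w,(268.2,212.1)),(sd,(365.75,228)));print('pins',a,b,pose2(a,b))
a=onz(w,(221.8,191.4),.044)[0];b=onz(w,(268.2,212.1),.044)[0];print(a,b,pose2(a,b))
# heights: tops of cup tools, helmet shield, crops for viewing
cv2.imwrite('pics/w2.png',cv2.resize(w['img'][100:300,180:380],(800,800),interpolation=cv2.INTER_CUBIC)[:600])
cv2.imwrite('pics/s2.png',np.hstack([cv2.resize(sd['img'][190:270,310:430],(800,533),interpolation=cv2.INTER_CUBIC)]))
E
```

```text
cover holes [[0.4515 0.3489 0.016 ]
 [0.3941 0.3785 0.016 ]]
(array([-0.1551, -2.5801]), np.float64(-0.19383125179441596), np.float64(0.06462859458802174)) (array([1.0007, 3.3075]), np.float64(2.9477614017953773), np.float64(0.06462859458802174))
[[0.4591 0.3234 0.016 ]
 [0.3735 0.3408 0.016 ]
 [0.3853 0.3994 0.016 ]
 [0.472  0.3805 0.016 ]] [0.0585 0.0874 0.0597 0.0887]
R holes [[ 0.4856 -0.2412  0.017 ]
 [ 0.5285 -0.2583  0.017 ]] 0.04617744027299513
pins [ 0.5235 -0.0099  0.038 ] [ 0.5818 -0.0371  0.0389] (array([ 0.0913, -2.9878]), np.float64(-0.1544037479398181), np.float64(0.06436944812879991))
[ 0.5265 -0.0089  0.044 ] [ 0.5836 -0.0359  0.044 ] (array([ 0.08  , -2.9845]), np.float64(-0.15901031499010337), np.float64(0.06317424742766659))
```

View pics/w2.png

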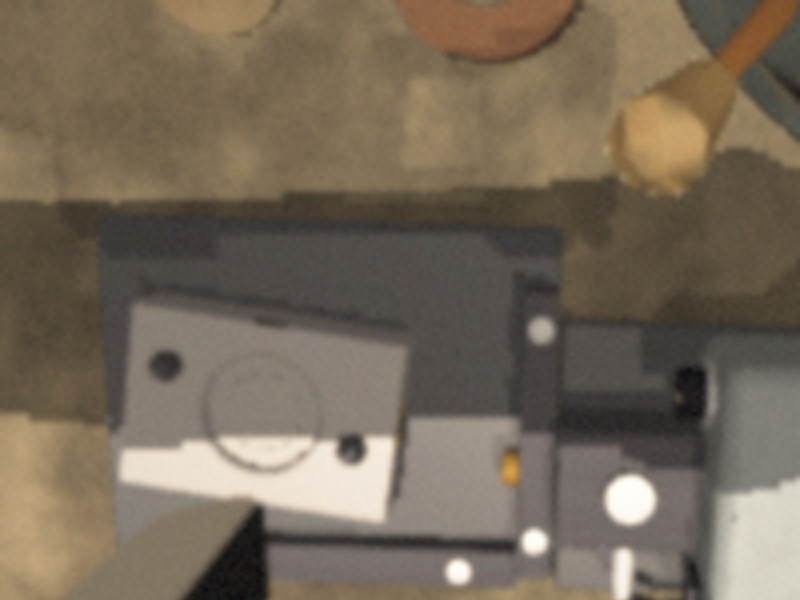

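Checks: the hole spacing is 64.6 mm against the expected 64.56, and the cover sides are 88 x 59 mm. So the left cover is the matching one, centred near (0.422, 0.361) with yaw -0.19. The bottom half is near (0.552, -0.026) with yaw -0.155. I move over the cover for a close look.

Call:
move_arm([
  {"tz": -40},
  {"tz": -80},
  {"tx": 60, "ty": -38, "tz": -90, "rz": -0.12},
  {"tx": 361, "ty": -227, "tz": -90, "rz": -1.38},
  {"tx": 361, "ty": -227, "tz": -90, "rz": -1.38},
  {"tx": 361, "ty": -227, "tz": -90, "rz": -1.38},
  {"tx": 361, "ty": -227, "tz": -90, "rz": -1.38},
  {"tx": 361, "ty": -227, "tz": -90, "rz": -1.38},
  {"tx": 361, "ty": -227, "tz": -90, "rz": -1.38},
  {"tx": 361, "ty": -227, "tz": -90, "rz": -1.38},
  {"tx": 361, "ty": -227, "tz": -90, "rz": -1.38},
  {"tx": 361, "ty": -227, "tz": -90, "rz": -1.38},
])

```text
schema error: expected keys rx, ry, rz, tx, ty, tz, fingers
```

Call:
move_arm([
  {"rx": 0, "ry": 0, "rz": 0, "tx": 0, "ty": 0, "tz": -40, "fingers": 0},
  {"rx": 0, "ry": 0, "rz": 0, "tx": 0, "ty": 0, "tz": -80, "fingers": 0},
  {"rx": 0, "ry": 0, "rz": -1.38, "tx": 361, "ty": -227, "tz": -90, "fingers": 0},
  {"rx": 0, "ry": 0, "rz": -1.38, "tx": 361, "ty": -227, "tz": -90, "fingers": 0},
  {"rx": 0, "ry": 0, "rz": -1.38, "tx": 361, "ty": -227, "tz": -90, "fingers": 0},
  {"rx": 0, "ry": 0, "rz": -1.38, "tx": 361, "ty": -227, "tz": -90, "fingers": 0},
  {"rx": 0, "ry": 0, "rz": -1.38, "tx": 361, "ty": -227, "tz": -90, "fingers": 0},
  {"rx": 0, "ry": 0, "rz": -1.38, "tx": 361, "ty": -227, "tz": -90, "fingers": 0},
  {"rx": 0, "ry": 0, "rz": -1.38, "tx": 361, "ty": -227, "tz": -90, "fingers": 0},
  {"rx": 0, "ry": 0, "rz": -1.38, "tx": 361, "ty": -227, "tz": -90, "fingers": 0},
  {"rx": 0, "ry": 0, "rz": -1.38, "tx": 361, "ty": -227, "tz": -90, "fingers": 0},
  {"rx": 0, "ry": 0, "rz": -1.38, "tx": 361, "ty": -227, "tz": -90, "fingers": 0},
])

```text
time_s: 1.45
eef_pos: [0.427, 0.354, 0.2835]
orientation: [3.141, 0.001, 2.827]
ft_force: [0.7, 0.4, 0.7]
finger_gap: 0.0931
```

Call:
move_arm([
  {"rx": 0, "ry": 0, "rz": -0.12, "tx": 7, "ty": 5, "tz": 40, "fingers": 0},
  {"rx": 0, "ry": 0, "rz": -0.12, "tx": 7, "ty": 5, "tz": 80, "fingers": 0},
  {"rx": 0, "ry": 0, "rz": -0.12, "tx": 7, "ty": 5, "tz": 110, "fingers": 0},
  {"rx": 0, "ry": 0, "rz": -0.12, "tx": 7, "ty": 5, "tz": 110, "fingers": 0},
  {"rx": 0, "ry": 0, "rz": -0.12, "tx": 7, "ty": 5, "tz": 110, "fingers": 0},
])

```text
time_s: 1.87
eef_pos: [0.4216, 0.3603, 0.1728]
orientation: [-3.14, -0.001, 2.946]
ft_force: [0.4, 0.4, 1.1]
finger_gap: 0.093
```

```bash
python3 - <<'E'
from h import *
w=cap('wrist'); print(tool()); cv2.imwrite('pics/w3.png',w['img'])
E
```

```text
(array([[-0.98093026,  0.19435239,  0.00172216],
       [ 0.19435504,  0.98093005,  0.00153614],
       [-0.00139076,  0.00184156, -0.99999734]]), array([0.42269206, 0.36152662, 0.17463188]))
```

View pics/w3.png

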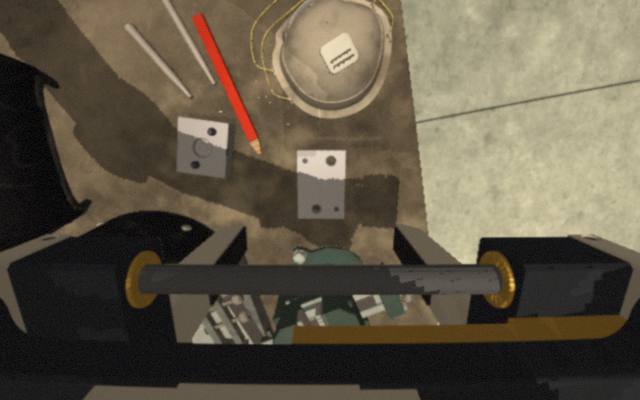

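The close view shows the cover at cols 297–346, rows 150–219, with holes at about (331,160) and (317,209). The vice starts at row 250. I refine the holes.

```bash
cat > h2.py <<'E'
from h import *
def dark(c,uv,r=9):
    # centroid of dark spot near uv, relative to local surroundings
    x,y=map(int,np.round(uv)); g=cv2.cvtColor(c['img'],cv2.COLOR_BGR2GRAY)[y-r:y+r+1,x-r:x+r+1]
    big=cv2.resize(g,None,fx=8,fy=8,interpolation=cv2.INTER_CUBIC)
    cc=big.shape[0]//2; core=big[cc-16:cc+16,cc-16:cc+16].min(); t=(float(core)+np.median(big))/2
    n,l,st,ce=cv2.connectedComponentsWithStats((big<t).astype(np.uint8))
    i=min(range(1,n),key=lambda k:np.hypot(*(ce[k]-cc))+(1e3 if st[k,4]<150 else 0))
    return (ce[i]+.5)/8-.5+[x-r,y-r], st[i,4]/64
def solve(pm,pp):
    v=(pp-pm)[:2]; yaw=np.arctan2(v[1],v[0])-np.arctan2(-18,62); c,s=np.cos(yaw),np.sin(yaw)
    return (pm+pp)[:2]/2-np.array([[c,-s],[s,c]])@[0,.003], yaw, np.hypot(*v)
E
python3 - <<'E'
from h2 import *
np.set_printoptions(precision=4,suppress=True)
w=cap('wrist'); s=cap('scene'); Rt,p=tool(); print(p,manip.sense()['orientation'])
for c,a,b in ((w,(331,160),(317,209)),(s,(264.75,315.75),(280.5,339.5))):
    A,B=dark(c,a,6),dark(c,b,6); print(A,B)
    q=[onz(c,A[0],.016)[0],onz(c,B[0],.016)[0]]
    if q[0][0]>q[1][0]: q=q[::-1]
    ce,yaw,d=solve(*q); print(ce,yaw,d, 'tool shift mm',1e3*(Rt.T@(np.r_[ce,p[2]]-p)))
for z in (.05,.09,.12): print(z,Rt.T@(onz(w,(299,254),z)[0]-p))
cv2.imwrite('pics/s3.png',s['img'])
E
```

```text
[0.4234 0.3623 0.176 ] [3.137  0.0035 2.9459]
(array([328.8909, 159.3063]), np.float64(62.84375)) (array([314.485 , 206.8513]), np.float64(46.046875))
[0.4226 0.3605] -0.20168816757418284 0.06419139058072755 tool shift mm [ 0.461  -1.9005 -0.0104]
(array([264.2032, 315.6385]), np.float64(15.4375)) (array([279.9422, 339.0163]), np.float64(23.90625))
[0.4236 0.3607] -0.18703525680991812 0.06396592463967316 tool shift mm [-0.5075 -1.4975 -0.0051]
0.05 [-0.0805 -0.0273  0.1262]
0.09 [-0.0619 -0.0239  0.0861]
0.12 [-0.0479 -0.0214  0.0561]
```

Both views agree within 1 mm and 0.015 rad. I descend to grip.

Call:
move_arm([
  {"rx": 0, "ry": 0, "rz": 0, "tx": 0, "ty": -1.5, "tz": 40, "fingers": 0},
  {"rx": 0, "ry": 0, "rz": 0, "tx": 0, "ty": -1.5, "tz": 80, "fingers": 0},
  {"rx": 0, "ry": 0, "rz": 0, "tx": 0, "ty": -1.5, "tz": 115, "fingers": 0},
  {"rx": 0, "ry": 0, "rz": 0, "tx": 0, "ty": -1.5, "tz": 140, "fingers": 0},
  {"rx": 0, "ry": 0, "rz": 0, "tx": 0, "ty": -1.5, "tz": 155, "fingers": 0},
  {"rx": 0, "ry": 0, "rz": 0, "tx": 0, "ty": -1.5, "tz": 162, "fingers": 0},
  {"rx": 0, "ry": 0, "rz": 0, "tx": 0, "ty": -1.5, "tz": 162, "fingers": 0},
])

```text
time_s: 2.6
eef_pos: [0.4245, 0.3618, 0.0142]
orientation: [3.137, 0.004, 2.945]
ft_force: [-0.2, 0.4, -0.4]
finger_gap: 0.0929
```

Call:
move_arm([
  {"rx": 0, "ry": 0, "rz": 0, "tx": 0, "ty": 0, "tz": 5, "fingers": 0},
  {"rx": 0, "ry": 0, "rz": 0, "tx": 0, "ty": 0, "tz": 10, "fingers": 0},
  {"rx": 0, "ry": 0, "rz": 0, "tx": 0, "ty": 0, "tz": 10, "fingers": 0.3},
  {"rx": 0, "ry": 0, "rz": 0, "tx": 0, "ty": 0, "tz": 10, "fingers": 0.5},
  {"rx": 0, "ry": 0, "rz": 0, "tx": 0, "ty": 0, "tz": 10, "fingers": 0.5},
  {"rx": 0, "ry": 0, "rz": 0, "tx": 0, "ty": 0, "tz": 10, "fingers": 0.5},
  {"rx": 0, "ry": 0, "rz": 0, "tx": 0, "ty": 0, "tz": 10, "fingers": 0.5},
  {"rx": 0, "ry": 0, "rz": 0, "tx": 0, "ty": 0, "tz": 10, "fingers": 0.5},
], force=40)

```text
time_s: 3.27
eef_pos: [0.4246, 0.3619, 0.0044]
orientation: [3.136, 0.004, 2.945]
ft_force: [1.5, -1.3, -0.9]
finger_gap: 0.0576
```

Call:
move_arm([
  {"rx": 0, "ry": 0, "rz": 0, "tx": 0, "ty": 0, "tz": 0, "fingers": 0.6},
  {"rx": 0, "ry": 0, "rz": 0, "tx": 0, "ty": 0, "tz": 0, "fingers": 0.6},
  {"rx": 0, "ry": 0, "rz": 0, "tx": 0, "ty": 0, "tz": -10, "fingers": 0.6},
  {"rx": 0, "ry": 0, "rz": 0, "tx": 0, "ty": 0, "tz": -40, "fingers": 0.6},
  {"rx": 0, "ry": 0, "rz": 0, "tx": 0, "ty": 0, "tz": -80, "fingers": 0.6},
  {"rx": 0, "ry": 0, "rz": 0, "tx": 0, "ty": 0, "tz": -80, "fingers": 0.6},
])

```text
time_s: 3.77
eef_pos: [0.4274, 0.3656, 0.0914]
orientation: [3.125, 0.012, 2.945]
ft_force: [1.6, 1.2, 0.8]
finger_gap: 0.0371
```

```bash
python3 - <<'E'
from h import *
w=cap('wrist'); s=cap('scene'); d=cap('side')
cv2.imwrite('pics/w4.png',np.hstack([cv2.resize(w['img'][180:330,200:440],(480,300)),cv2.resize(s['img'][180:400,160:400],(320,300))])); print(tool()[1],manip.sense()['ft_force'],manip.sense()['finger_gap'])
E
```

```text
[0.42438675 0.36148535 0.08516591] [-0.19792255 -0.14386256 -0.07688221] 0.037217212743652854
```

View pics/w4.png

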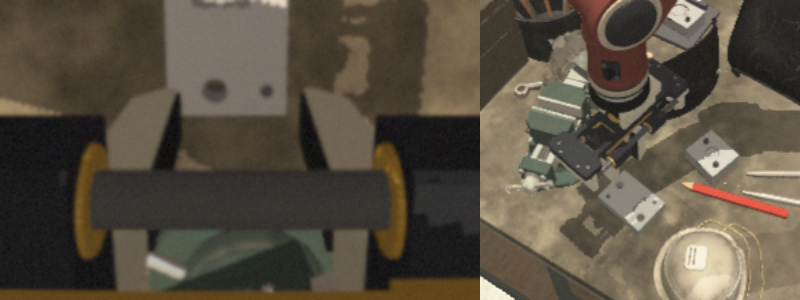

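The grasp missed. The fingers closed to 37 mm and the cover still lies there below the TCP, unmoved. In the wrist image the fingertips sit at a depth of about 0.17 m, which suggests they are some 25 mm above the nominal TCP. I check that against the scene camera.

```bash
python3 - <<'E'
from h2 import *
np.set_printoptions(precision=4,suppress=True)
w=cap('wrist'); s=cap('scene'); Rt,p=tool(); st=manip.sense(); print(p,st['orientation'],st['finger_gap'],st['joints'])
r=ray(s,(253,304.7))[0]
for z in (.05,.07,.085,.1,.115,.13): print(z,Rt.T@(onz(s,(253,304.7),z)[0]-p))
for x,z in ((.0075,0),(.0075,-.019),(.0075,-.028)): print(x,z,proj(w,[p+Rt@[x,y,z] for y in(-.0186,.0186)]))
A,B=dark(s,(264.75,315.75),6),dark(s,(280.5,339.5),6)
print(solve(onz(s,B[0],.016)[0],onz(s,A[0],.016)[0]))
E
```

```text
[0.4236 0.3607 0.0836] [3.1382 0.0031 2.9453] 0.037247578804094274 [-0.5154  0.6248 -0.3572  1.821   0.3075  0.7456  0.3369]
0.05 [-0.0509  0.0036  0.0337]
0.07 [-0.0412  0.011   0.0137]
0.085 [-0.0339  0.0165 -0.0013]
0.1 [-0.0266  0.0221 -0.0163]
0.115 [-0.0193  0.0276 -0.0313]
0.13 [-0.012   0.0332 -0.0463]
0.0075 0 [[293.3279 213.2922]
 [344.8519 213.242 ]]
0.0075 -0.019 [[290.7351 221.7382]
 [347.421  221.6805]]
0.0075 -0.028 [[289.3174 226.3583]
 [348.8257 226.2964]]
(array([0.4234, 0.3607]), np.float64(-0.18805846907185308), np.float64(0.06403822153171794))
```

Call:
move_arm([
  {"rx": 0, "ry": 0, "rz": 0, "tx": 0, "ty": 0, "tz": 0, "fingers": 0},
  {"rx": 0, "ry": 0, "rz": 0, "tx": 0, "ty": 0, "tz": 0, "fingers": 0},
  {"rx": 0, "ry": 0, "rz": 0, "tx": 0, "ty": 0, "tz": 0, "fingers": 0},
  {"rx": 0, "ry": 0, "rz": 0, "tx": 0, "ty": 0, "tz": 0, "fingers": 0},
  {"rx": 0, "ry": 0, "rz": 0, "tx": 0, "ty": 0, "tz": 0, "fingers": 0},
  {"rx": 0, "ry": 0, "rz": 0, "tx": 0, "ty": 0, "tz": 0, "fingers": 0},
  {"rx": 0, "ry": 0, "rz": 0, "tx": 0, "ty": 0, "tz": 25, "fingers": 0},
  {"rx": 0, "ry": 0, "rz": 0, "tx": 0, "ty": 0, "tz": 50, "fingers": 0},
  {"rx": 0, "ry": 0, "rz": 0, "tx": 0, "ty": 0, "tz": 70, "fingers": 0},
  {"rx": 0, "ry": 0, "rz": 0, "tx": 0, "ty": 0, "tz": 80, "fingers": 0},
  {"rx": 0, "ry": 0, "rz": 0, "tx": 0, "ty": 0, "tz": 80, "fingers": 0},
], force=40)

```text
time_s: 4.93
eef_pos: [0.4226, 0.3597, 0.0015]
orientation: [-3.141, 0.0, 2.946]
ft_force: [0.6, 0.2, 0.8]
finger_gap: 0.093
```

Call:
move_arm([
  {"rx": 0, "ry": 0, "rz": 0, "tx": 0, "ty": 0, "tz": 3, "fingers": 0},
  {"rx": 0, "ry": 0, "rz": 0, "tx": 0, "ty": 0, "tz": 6, "fingers": 0},
  {"rx": 0, "ry": 0, "rz": 0, "tx": 0, "ty": 0, "tz": 6, "fingers": 0},
])

```text
time_s: 5.18
eef_pos: [0.4229, 0.36, -0.0041]
orientation: [3.141, 0.001, 2.946]
ft_force: [0.6, 0.6, -0.3]
finger_gap: 0.093
```

TCP z now reads -4 mm with no contact, so the tips really are above the reported TCP. I continue down carefully.

Call:
move_arm([
  {"rx": 0, "ry": 0, "rz": 0, "tx": 0, "ty": 0, "tz": 4, "fingers": 0},
  {"rx": 0, "ry": 0, "rz": 0, "tx": 0, "ty": 0, "tz": 8, "fingers": 0},
  {"rx": 0, "ry": 0, "rz": 0, "tx": 0, "ty": 0, "tz": 8, "fingers": 0},
])

```text
time_s: 5.43
eef_pos: [0.4228, 0.3598, -0.0124]
orientation: [-3.142, 0.001, 2.945]
ft_force: [-1.0, -1.1, -0.6]
finger_gap: 0.0927
```

Call:
move_arm([
  {"rx": 0, "ry": 0, "rz": 0, "tx": 0, "ty": 0, "tz": 3, "fingers": 0},
  {"rx": 0, "ry": 0, "rz": 0, "tx": 0, "ty": 0, "tz": 6, "fingers": 0},
  {"rx": 0, "ry": 0, "rz": 0, "tx": 0, "ty": 0, "tz": 6, "fingers": 0},
])

```text
time_s: 5.68
eef_pos: [0.4226, 0.3594, -0.019]
orientation: [-3.141, 0.0, 2.945]
ft_force: [0.1, 0.0, -0.1]
finger_gap: 0.0929
```

Call:
move_arm([
  {"rx": 0, "ry": 0, "rz": 0, "tx": 0, "ty": 0, "tz": 1.5, "fingers": 0},
  {"rx": 0, "ry": 0, "rz": 0, "tx": 0, "ty": 0, "tz": 3, "fingers": 0},
  {"rx": 0, "ry": 0, "rz": 0, "tx": 0, "ty": 0, "tz": 3, "fingers": 0},
])

```text
time_s: 5.93
eef_pos: [0.4224, 0.3593, -0.0223]
orientation: [-3.14, -0.0, 2.945]
ft_force: [-0.3, -0.2, -0.7]
finger_gap: 0.0931
```

Call:
move_arm([
  {"rx": 0, "ry": 0, "rz": 0, "tx": 0, "ty": 0, "tz": 1, "fingers": 0},
  {"rx": 0, "ry": 0, "rz": 0, "tx": 0, "ty": 0, "tz": 2, "fingers": 0},
  {"rx": 0, "ry": 0, "rz": 0, "tx": 0, "ty": 0, "tz": 2, "fingers": 0},
])

```text
time_s: 6.18
eef_pos: [0.4223, 0.3592, -0.0245]
orientation: [-3.14, -0.0, 2.946]
ft_force: [0.2, -1.0, -0.5]
finger_gap: 0.0929
```

Call:
move_arm([
  {"rx": 0, "ry": 0, "rz": 0, "tx": 0, "ty": 0, "tz": 0, "fingers": 0.6},
  {"rx": 0, "ry": 0, "rz": 0, "tx": 0, "ty": 0, "tz": 0, "fingers": 0.6},
  {"rx": 0, "ry": 0, "rz": 0, "tx": 0, "ty": 0, "tz": 0, "fingers": 0.6},
  {"rx": 0, "ry": 0, "rz": 0, "tx": 0, "ty": 0, "tz": 0, "fingers": 0.6},
  {"rx": 0, "ry": 0, "rz": 0, "tx": 0, "ty": 0, "tz": 0, "fingers": 0.6},
  {"rx": 0, "ry": 0, "rz": 0, "tx": 0, "ty": 0, "tz": 0, "fingers": 0.6},
  {"rx": 0, "ry": 0, "rz": 0, "tx": 0, "ty": 0, "tz": 0, "fingers": 0.6},
  {"rx": 0, "ry": 0, "rz": 0, "tx": 0, "ty": 0, "tz": 0, "fingers": 0.6},
], force=40)

```text
time_s: 6.85
eef_pos: [0.4224, 0.3596, -0.0244]
orientation: [-3.141, -0.0, 2.946]
ft_force: [-0.1, 0.5, -0.2]
finger_gap: 0.0596
```

The grip is good: the fingers stopped at 59.6 mm on the 60 mm cover. The cover's underside lies at tool z ≈ -24.4 mm. I lift high and carry it past the bottom half for a fresh look at the pins.

Call:
move_arm([
  {"rx": 0, "ry": 0, "rz": 0, "tx": 0, "ty": 0, "tz": -15, "fingers": 0.6},
  {"rx": 0, "ry": 0, "rz": 0, "tx": 0, "ty": 0, "tz": -50, "fingers": 0.6},
  {"rx": 0, "ry": 0, "rz": 0, "tx": 0, "ty": 0, "tz": -90, "fingers": 0.6},
  {"rx": 0, "ry": 0, "rz": 0, "tx": 0, "ty": 0, "tz": -130, "fingers": 0.6},
  {"rx": 0, "ry": 0, "rz": 0, "tx": 0, "ty": 0, "tz": -170, "fingers": 0.6},
  {"rx": 0, "ry": 0, "rz": 0, "tx": 0, "ty": 0, "tz": -210, "fingers": 0.6},
  {"rx": 0, "ry": 0, "rz": -0.02, "tx": -20, "ty": -20, "tz": -240, "fingers": 0.6},
  {"rx": 0, "ry": 0, "rz": -0.02, "tx": -45, "ty": -45, "tz": -265, "fingers": 0.6},
  {"rx": 0, "ry": 0, "rz": -0.04, "tx": -70, "ty": -75, "tz": -290, "fingers": 0.6},
  {"rx": 0, "ry": 0, "rz": -0.04, "tx": -95, "ty": -100, "tz": -310, "fingers": 0.6},
  {"rx": 0, "ry": 0, "rz": -0.04, "tx": -120, "ty": -128, "tz": -325, "fingers": 0.6},
  {"rx": 0, "ry": 0, "rz": -0.04, "tx": -148, "ty": -156, "tz": -325, "fingers": 0.6},
], force=40)

```text
time_s: 7.85
eef_pos: [0.5373, 0.1791, 0.3041]
orientation: [3.14, 0.004, 2.987]
ft_force: [0.5, 0.6, -1.7]
finger_gap: 0.0594
```

Call:
move_arm([
  {"rx": 0, "ry": 0, "rz": 0, "tx": -27, "ty": -29, "tz": 0, "fingers": 0.6},
  {"rx": 0, "ry": 0, "rz": 0, "tx": -55, "ty": -58, "tz": 0, "fingers": 0.6},
  {"rx": 0, "ry": 0, "rz": 0, "tx": -83, "ty": -88, "tz": 0, "fingers": 0.6},
  {"rx": 0, "ry": 0, "rz": 0, "tx": -111, "ty": -118, "tz": 0, "fingers": 0.6},
  {"rx": 0, "ry": 0, "rz": 0, "tx": -136, "ty": -146, "tz": 0, "fingers": 0.6},
  {"rx": 0, "ry": 0, "rz": 0, "tx": -159, "ty": -170, "tz": 0, "fingers": 0.6},
  {"rx": 0, "ry": 0, "rz": 0, "tx": -159, "ty": -170, "tz": 0, "fingers": 0.6},
])

```text
time_s: 8.43
eef_pos: [0.6703, -0.0246, 0.3013]
orientation: [-3.135, 0.003, 2.974]
ft_force: [1.2, -1.2, -3.4]
finger_gap: 0.0597
```

```bash
python3 - <<'E'
from h2 import *
np.set_printoptions(precision=4,suppress=True)
w=cap('wrist'); s=cap('scene'); d=cap('side'); Rt,p=tool(); print(p)
c,sn=np.cos(-.155),np.sin(-.155); R=np.array([[c,-sn],[sn,c]])
pins=[np.r_[R@q+[.552,-.0265],.04] for q in ((-.031,.012),(.031,-.006))]
for n,k in (('w',w),('s',s),('d',d)): print(n,proj(k,pins))
print('holeA px',proj(w,p+Rt@[.031,.012,-.0404]),proj(w,p+Rt@[-.031,-.006,-.0404]))
def crop(k,X,r,size):
    u=proj(k,X)[0].astype(int); print(u-r); return cv2.resize(k['img'][max(u[1]-r,0):u[1]+r,u[0]-r:u[0]+r],(size,size),interpolation=cv2.INTER_CUBIC)
X=np.mean(pins,0)
cv2.imwrite('pics/v8.png',np.hstack([np.vstack([crop(s,X,30,300),crop(d,X,30,300)]),cv2.resize(w['img'],(500,312))[:300] if 0 else np.vstack([cv2.resize(w['img'],(480,300)),cv2.resize(w['img'][130:280,200:440],(480,300))])]))
E
```

```text
[ 0.6674 -0.013   0.3031]
w [[314.6451  74.4715]
 [303.7817 117.0734]]
s [[315.6927 193.102 ]
 [301.6137 179.5582]]
d [[339.2519 222.0102]
 [366.0989 227.7498]]
holeA px [[361.1164 188.0266]] [[328.7382 289.314 ]]
[278 156]
[322 194]
```

View pics/v8.png

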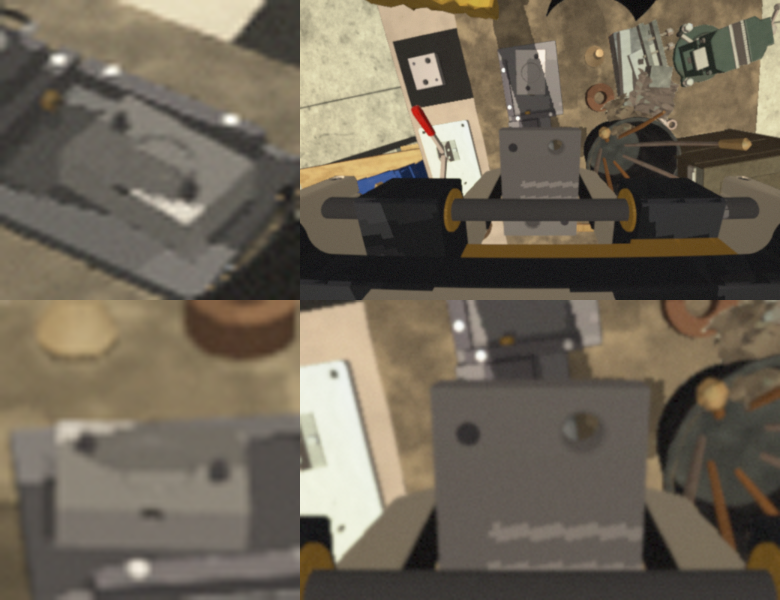

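The picture shows the cover held squarely, with its hole at wrist (341.5,195) as predicted. The pins in scene and side lie within 0.5 px of the predicted spots. Now I work out the in-hand offset, the shift needed and the clearances to the brushes and shield.

```bash
python3 - <<'E'
from h2 import *
np.set_printoptions(precision=4,suppress=True)
w=cap('wrist'); s=cap('scene'); d=cap('side'); Rt,p=tool(); print(p,manip.sense()['orientation'])
# refine base pose from scene+side+pins
pa=tri((s,dark(s,(315.7,193.1),5)[0]),(d,dark(d,(339.3,222.2),5)[0])); pb=tri((s,dark(s,(301.7,179.7),5)[0]),(d,dark(d,(365.9,227.9),5)[0]))
print('dark',pa,pb,solve(pa,pb)); 
pa=tri((s,(315.6,193)),(d,(339.4,222.4))); pb=tri((s,(302,180)),(d,(365.8,228))); print('eye',pa,pb,solve(pa,pb))
# hole A in tool frame
for uv in (dark(w,(341.5,195),10)[0],(341.5,195)):
    H=onz(w,uv,p[2]+.0404)[0]; print(uv,'holeA tool',Rt.T@(H-p))
# cover edge lines in wrist: yaw from far edge
g=cv2.cvtColor(w['img'],cv2.COLOR_BGR2GRAY); 
# brush head: wrist0 camera pose = start pose
R0=Ro.from_euler('xyz',[-3.139,0,1.57084]).as_matrix(); p0=np.array([.6492,0,.1921])
c=manip.capture('wrist'); Hh=np.array(c['hand_eye']); print(Hh)
w0=dict(K=w['K'],k1=w['k1'],Rc=R0@Hh[:3,:3],o=R0@Hh[:3,3]+p0)
for z in (.05,.1,.15,.2): print(z,'brush',onz(w0,(345,135),z)[0],proj(d,onz(w0,(345,135),z))[0],proj(s,onz(w0,(345,135),z))[0],'shield',onz(w0,(180,80),z)[0],proj(d,onz(w0,(180,80),z))[0],onz(w0,(165,158),z)[0])
E
```

```text
[ 0.6675 -0.0111  0.3045] [3.1386 0.0035 2.9905]
dark [ 0.5237 -0.0084  0.0381] [ 0.5805 -0.0358  0.0392] (array([ 0.5516, -0.025 ]), np.float64(-0.16656467365259986), np.float64(0.06313739111271374))
eye [ 0.5237 -0.0105  0.0394] [ 0.5808 -0.0372  0.0391] (array([ 0.5518, -0.0268]), np.float64(-0.15339495369588563), np.float64(0.0630009114699365))
[338.7713 189.3933] holeA tool [ 0.0346  0.0083 -0.0405]
(341.5, 195) holeA tool [ 0.0315  0.0098 -0.0405]
[[-0.0004 -0.9707 -0.2404  0.0667]
 [ 1.     -0.0002 -0.001  -0.0003]
 [ 0.0009 -0.2404  0.9707 -0.1921]
 [ 0.      0.      0.      1.    ]]
0.05 brush [0.6777 0.0609 0.05  ] [396.1058 195.3561] [251.6746 186.3718] shield [0.4904 0.1224 0.05  ] [318.6342 186.2138] [0.4623 0.0347 0.05  ]
0.1 brush [0.6735 0.0617 0.1   ] [396.5893 178.9933] [251.1984 172.943 ] shield [0.5142 0.1141 0.1   ] [328.5118 171.3604] [0.4903 0.0395 0.1   ]
0.15 brush [0.6693 0.0626 0.15  ] [397.1004 161.633 ] [250.6902 158.5487] shield [0.538  0.1057 0.15  ] [339.0672 155.4881] [0.5183 0.0443 0.15  ]
0.2 brush [0.665  0.0635 0.2   ] [397.6414 143.1827] [250.1466 143.0827] shield [0.5618 0.0974 0.2   ] [350.3717 138.4899] [0.5463 0.049  0.2   ]
```

Clearances are fine: the brush is at x≈0.67, the shield at x<0.49, and the gripper body needs x≥0.515. The cover centre lies within 0.5 mm of the tool axis. I move over the base and lower to a hover.

Call:
move_arm([
  {"rx": 0, "ry": 0, "rz": 0, "tx": 37, "ty": -11, "tz": 0, "fingers": 0.6},
  {"rx": 0, "ry": 0, "rz": 0, "tx": 74, "ty": -22, "tz": 5, "fingers": 0.6},
  {"rx": 0, "ry": 0, "rz": 0, "tx": 111.5, "ty": -32, "tz": 20, "fingers": 0.6},
  {"rx": 0, "ry": 0, "rz": 0, "tx": 111.5, "ty": -32, "tz": 55, "fingers": 0.6},
  {"rx": 0, "ry": 0, "rz": 0, "tx": 111.5, "ty": -32, "tz": 95, "fingers": 0.6},
  {"rx": 0, "ry": 0, "rz": 0, "tx": 111.5, "ty": -32, "tz": 135, "fingers": 0.6},
  {"rx": 0, "ry": 0, "rz": 0, "tx": 111.5, "ty": -32, "tz": 170, "fingers": 0.6},
  {"rx": 0, "ry": 0, "rz": 0, "tx": 111.5, "ty": -32, "tz": 200, "fingers": 0.6},
  {"rx": 0, "ry": 0, "rz": 0, "tx": 111.5, "ty": -32, "tz": 215, "fingers": 0.6},
  {"rx": 0, "ry": 0, "rz": 0, "tx": 111.5, "ty": -32, "tz": 225, "fingers": 0.6},
  {"rx": 0, "ry": 0, "rz": 0, "tx": 111.5, "ty": -32, "tz": 229, "fingers": 0.6},
  {"rx": 0, "ry": 0, "rz": 0, "tx": 111.5, "ty": -32, "tz": 229, "fingers": 0.6},
])

```text
time_s: 9.78
eef_pos: [0.5538, -0.0251, 0.0753]
orientation: [3.139, 0.004, 2.991]
ft_force: [-0.1, -0.3, -1.4]
finger_gap: 0.0598
```

Call:
move_arm([
  {"rx": 0, "ry": 0, "rz": 0, "tx": 0, "ty": 0, "tz": 0, "fingers": 0.6},
  {"rx": 0, "ry": 0, "rz": 0, "tx": 0, "ty": 0, "tz": 0, "fingers": 0.6},
])

```text
time_s: 9.95
eef_pos: [0.5551, -0.0247, 0.0769]
orientation: [3.138, 0.008, 2.992]
ft_force: [0.0, 0.3, -1.6]
finger_gap: 0.0594
```

Call:
move_arm([
  {"rx": 0, "ry": 0, "rz": 0.005, "tx": 2.4, "ty": -1.9, "tz": 15, "fingers": 0.6},
  {"rx": 0, "ry": 0, "rz": 0.005, "tx": 2.4, "ty": -1.9, "tz": 30, "fingers": 0.6},
  {"rx": 0, "ry": 0, "rz": 0.005, "tx": 2.4, "ty": -1.9, "tz": 42, "fingers": 0.6},
  {"rx": 0, "ry": 0, "rz": 0.005, "tx": 2.4, "ty": -1.9, "tz": 46, "fingers": 0.6},
  {"rx": 0, "ry": 0, "rz": 0.005, "tx": 2.4, "ty": -1.9, "tz": 46, "fingers": 0.6},
  {"rx": 0, "ry": 0, "rz": 0.005, "tx": 2.4, "ty": -1.9, "tz": 46, "fingers": 0.6},
])

```text
time_s: 10.45
eef_pos: [0.5536, -0.0261, 0.0318]
orientation: [3.138, 0.009, 2.987]
ft_force: [0.5, -0.2, -1.8]
finger_gap: 0.0593
```

```bash
python3 - <<'E'
from h2 import *
w=cap('wrist'); s=cap('scene'); d=cap('side'); Rt,p=tool(); print(p,manip.sense()['orientation'])
up=lambda i,f:cv2.resize(i,None,fx=f,fy=f,interpolation=cv2.INTER_CUBIC)
cv2.imwrite('pics/v9.png',np.hstack([np.vstack([up(s['img'][150:220,270:350],5)[:300],up(d['img'][185:245,315:395],5)]),up(w['img'][140:300,240:400],2.5)[:400].repeat(1,0) if 0 else np.vstack([up(w['img'][130:250,240:400],2.5),up(w['img'][130:250,240:400],2.5)])]))
E
```

```text
[ 0.55375329 -0.02607553  0.03194822] [3.13771471 0.00978774 2.98660393]
```

View pics/v9.png

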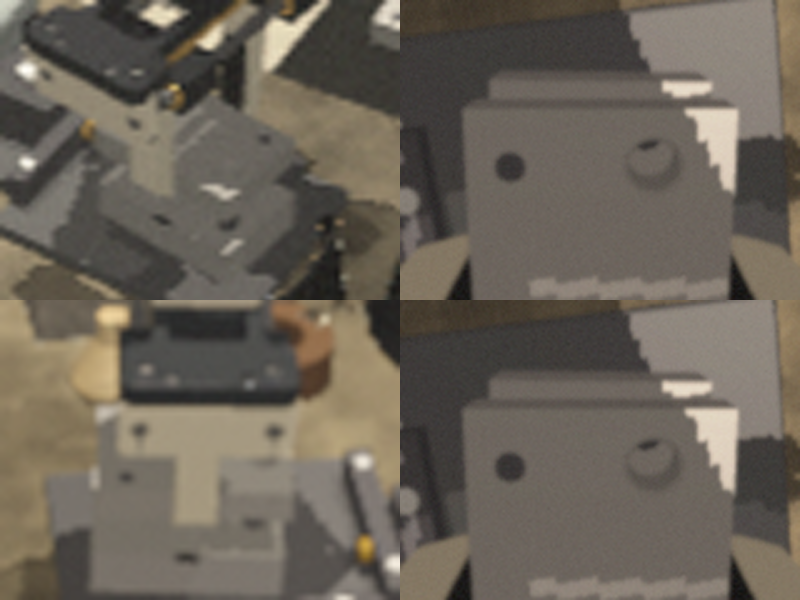

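Through the cover's hole I can see the dark pin tip at wrist (339,187), where it should be within about 1 mm. I lower gently, nudging 1 mm and levelling.

Call:
move_arm([
  {"rx": 0.003, "ry": 0.01, "rz": 0, "tx": 1, "ty": 0, "tz": 4, "fingers": 0.6},
  {"rx": 0.003, "ry": 0.01, "rz": 0, "tx": 1, "ty": 0, "tz": 8, "fingers": 0.6},
  {"rx": 0.003, "ry": 0.01, "rz": 0, "tx": 1, "ty": 0, "tz": 11, "fingers": 0.6},
  {"rx": 0.003, "ry": 0.01, "rz": 0, "tx": 1, "ty": 0, "tz": 14, "fingers": 0.6},
  {"rx": 0.003, "ry": 0.01, "rz": 0, "tx": 1, "ty": 0, "tz": 16, "fingers": 0.6},
  {"rx": 0.003, "ry": 0.01, "rz": 0, "tx": 1, "ty": 0, "tz": 16, "fingers": 0.6},
])

```text
time_s: 11.1
eef_pos: [0.5524, -0.0259, 0.0152]
orientation: [3.141, -0.002, 2.987]
ft_force: [0.3, -0.3, -2.4]
finger_gap: 0.0598
```

Call:
move_arm([
  {"rx": 0, "ry": 0, "rz": 0, "tx": 0, "ty": 0, "tz": 2, "fingers": 0.6},
  {"rx": 0, "ry": 0, "rz": 0, "tx": 0, "ty": 0, "tz": 4, "fingers": 0.6},
  {"rx": 0, "ry": 0, "rz": 0, "tx": 0, "ty": 0, "tz": 5, "fingers": 0.6},
  {"rx": 0, "ry": 0, "rz": 0, "tx": 0, "ty": 0, "tz": 6, "fingers": 0.6},
  {"rx": 0, "ry": 0, "rz": 0, "tx": 0, "ty": 0, "tz": 6, "fingers": 0.6},
])

```text
time_s: 11.52
eef_pos: [0.5522, -0.0259, 0.0096]
orientation: [3.141, -0.002, 2.987]
ft_force: [-1.0, 0.0, 1.6]
finger_gap: 0.0595
```

Call:
move_arm([
  {"rx": 0, "ry": 0, "rz": 0, "tx": 0, "ty": 0, "tz": 1, "fingers": 0.6},
  {"rx": 0, "ry": 0, "rz": 0, "tx": 0, "ty": 0, "tz": 2, "fingers": 0.6},
  {"rx": 0, "ry": 0, "rz": 0, "tx": 0, "ty": 0, "tz": 2, "fingers": 0.6},
  {"rx": 0, "ry": 0, "rz": 0, "tx": 0, "ty": 0, "tz": 2, "fingers": 0.6},
])

```text
time_s: 11.85
eef_pos: [0.5523, -0.0259, 0.0095]
orientation: [-3.141, -0.001, 2.987]
ft_force: [-4.6, -0.9, 11.7]
finger_gap: 0.0597
```

The cover is seated: contact came at the predicted height, and a 12 N push brings no further travel. I re-grip 7 mm lower so that the fingers hold both halves, with the tips still clear of the fence top.

Call:
move_arm([
  {"rx": 0, "ry": 0, "rz": 0, "tx": 0, "ty": 0, "tz": 0, "fingers": 0.2},
  {"rx": 0, "ry": 0, "rz": 0, "tx": 0, "ty": 0, "tz": 0, "fingers": 0.2},
  {"rx": 0, "ry": 0, "rz": 0, "tx": 0, "ty": 0, "tz": 0, "fingers": 0.2},
  {"rx": 0, "ry": 0, "rz": 0, "tx": 0, "ty": 0, "tz": 3, "fingers": 0.2},
  {"rx": 0, "ry": 0, "rz": 0, "tx": 0, "ty": 0, "tz": 7, "fingers": 0.2},
  {"rx": 0, "ry": 0, "rz": 0, "tx": 0, "ty": 0, "tz": 7, "fingers": 0.2},
])

```text
time_s: 12.35
eef_pos: [0.5515, -0.0259, 0.0014]
orientation: [-3.141, -0.003, 2.987]
ft_force: [-0.9, -0.2, 0.5]
finger_gap: 0.0742
```

```bash
python3 - <<'E'
from h2 import *
np.set_printoptions(precision=4,suppress=True)
s=cap('scene'); d=cap('side'); st=manip.sense();Rt,p=tool(); print(p,st['orientation'],st['ft_force'],st['finger_gap'])
# stop corner from first wrist picture
w0=cv2.imread('pics/wrist0.png'); c=manip.capture('wrist'); Hh=np.array(c['hand_eye'])
R0=Ro.from_euler('xyz',[-3.139,0,1.57084]).as_matrix(); p0=np.array([.6492,0,.1921])
k=dict(K=np.array(c['mtx']),k1=c['k1'],Rc=R0@Hh[:3,:3],o=R0@Hh[:3,3]+p0)
f=lambda x,y:(180+x/4,100+y/4)
print('bar top face edge',onz(k,[f(520,285),f(520,400),f(519,530)],.03))
print('fence inner top edge',onz(k,[f(290,545),f(400,545),f(515,546)],.022))
print('nozzle tip',onz(k,f(503,467),.021))
print('plate left edge',onz(k,[f(98,215),f(560,228)],.01))
# side view: bar / nozzle / fence
cv2.imwrite('pics/v10.png',cv2.resize(d['img'][200:260,310:430],(800,400),interpolation=cv2.INTER_CUBIC))
E
```

```text
[ 0.5519 -0.0259  0.002 ] [-3.141  -0.0022  2.9869] [ 0.2462  0.2255 -0.4592] 0.07469441107731102
bar top face edge [[ 0.6358  0.0154  0.03  ]
 [ 0.6355 -0.0223  0.03  ]
 [ 0.6347 -0.0673  0.03  ]]
fence inner top edge [[ 0.5551 -0.076   0.022 ]
 [ 0.5933 -0.0759  0.022 ]
 [ 0.633  -0.0762  0.022 ]]
nozzle tip [[ 0.6291 -0.048   0.021 ]]
plate left edge [[0.4944 0.0362 0.01  ]
 [0.6485 0.0316 0.01  ]]
```

View pics/v10.png

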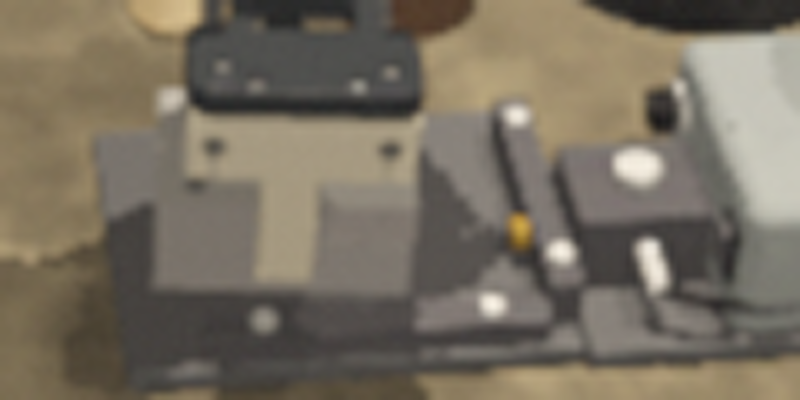

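The picture shows the mould closed, with the near finger's tip at side px (352.8,242.5), and the nozzle, bar and fence ahead. I check the tip height over the fence.

```bash
python3 - <<'E'
from h2 import *
np.set_printoptions(precision=4,suppress=True)
d=cap('side'); Rt,p=tool()
for y in (-.063,-.072,-.08):
    r=ray(d,(352.75,242.5))[0]; print(y,d['o']+r*(y-d['o'][1])/r[1])
f=lambda x,y:(310+x*.15,200+y*.15)
n=onz(d,f(516,232),.021)[0]; print('nozzle',n)
print('bar top edge left side',onz(d,[f(493,110),f(545,262)],.03)); print('fence inner top edge',onz(d,[f(425,295),f(540,287)],.022),'fence outer bottom',onz(d,[f(425,358),f(560,352)],.01))
print('plate left/front',onz(d,[f(95,135),f(133,388)],.01))
E
```

```text
-0.063 [ 0.5465 -0.063   0.0217]
-0.072 [ 0.5444 -0.072   0.0306]
-0.08 [ 0.5426 -0.08    0.0385]
nozzle [ 0.6316 -0.0469  0.021 ]
bar top edge left side [[ 0.6358  0.008   0.03  ]
 [ 0.6345 -0.0719  0.03  ]]
fence inner top edge [[ 0.5928 -0.0747  0.022 ]
 [ 0.6327 -0.0757  0.022 ]] fence outer bottom [[ 0.5898 -0.0926  0.01  ]
 [ 0.6359 -0.0954  0.01  ]]
plate left/front [[ 0.4937  0.0346  0.01  ]
 [ 0.4896 -0.0944  0.01  ]]
```

Call:
move_arm([
  {"rx": 0, "ry": 0, "rz": 0, "tx": 0, "ty": 0, "tz": 2, "fingers": 0.2},
  {"rx": 0, "ry": 0, "rz": 0, "tx": 0, "ty": 0, "tz": 4, "fingers": 0.2},
  {"rx": 0, "ry": 0, "rz": 0, "tx": 0, "ty": 0, "tz": 4, "fingers": 0.6},
  {"rx": 0, "ry": 0, "rz": 0, "tx": 0, "ty": 0, "tz": 4, "fingers": 0.6},
  {"rx": 0, "ry": 0, "rz": 0, "tx": 0, "ty": 0, "tz": 4, "fingers": 0.6},
  {"rx": 0, "ry": 0, "rz": 0, "tx": 0, "ty": 0, "tz": 4, "fingers": 0.6},
  {"rx": 0, "ry": 0, "rz": 0, "tx": 0, "ty": 0, "tz": 4, "fingers": 0.6},
], force=45)

```text
time_s: 13.13
eef_pos: [0.5522, -0.0259, -0.0017]
orientation: [-3.141, -0.001, 2.987]
ft_force: [0.1, -0.2, 0.0]
finger_gap: 0.0597
```

Call:
move_arm([
  {"rx": 0, "ry": 0, "rz": -0.03, "tx": -4, "ty": -2, "tz": 0, "fingers": 0.6},
  {"rx": 0, "ry": 0, "rz": -0.06, "tx": -9, "ty": -5, "tz": 0, "fingers": 0.6},
  {"rx": 0, "ry": 0, "rz": -0.1, "tx": -14, "ty": -7, "tz": 0, "fingers": 0.6},
  {"rx": 0, "ry": 0, "rz": -0.133, "tx": -19, "ty": -10, "tz": 0, "fingers": 0.6},
  {"rx": 0, "ry": 0, "rz": -0.133, "tx": -25, "ty": -12, "tz": 0, "fingers": 0.6},
  {"rx": 0, "ry": 0, "rz": -0.133, "tx": -25, "ty": -12, "tz": 0, "fingers": 0.6},
  {"rx": 0, "ry": 0, "rz": -0.133, "tx": -25, "ty": -12, "tz": 0, "fingers": 0.6},
])

```text
time_s: 13.72
eef_pos: [0.5731, -0.0406, -0.0017]
orientation: [3.141, -0.005, 3.12]
ft_force: [-4.6, 2.3, 4.7]
finger_gap: 0.0596
```

Call:
move_arm([
  {"rx": 0, "ry": 0, "rz": 0, "tx": -3, "ty": 0, "tz": 0, "fingers": 0.6},
  {"rx": 0, "ry": 0, "rz": 0, "tx": -6, "ty": 0, "tz": 0, "fingers": 0.6},
  {"rx": 0, "ry": 0, "rz": 0, "tx": -9, "ty": -1, "tz": 0, "fingers": 0.6},
  {"rx": 0, "ry": 0, "rz": 0, "tx": -12, "ty": -2, "tz": 0, "fingers": 0.6},
  {"rx": 0, "ry": 0, "rz": 0, "tx": -14, "ty": -2, "tz": 0, "fingers": 0.6},
  {"rx": 0, "ry": 0, "rz": 0, "tx": -14, "ty": -2, "tz": 0, "fingers": 0.6},
])

```text
time_s: 14.22
eef_pos: [0.5825, -0.0427, -0.0017]
orientation: [-3.141, -0.014, 3.121]
ft_force: [-9.0, 1.3, 9.2]
finger_gap: 0.0598
```

Call:
move_arm([
  {"rx": 0, "ry": -0.006, "rz": 0, "tx": -5, "ty": 0, "tz": 0, "fingers": 0.6},
  {"rx": 0, "ry": -0.012, "rz": 0, "tx": -7, "ty": -1, "tz": 0, "fingers": 0.6},
  {"rx": 0, "ry": -0.012, "rz": 0, "tx": -9, "ty": -3, "tz": 0, "fingers": 0.6},
  {"rx": 0, "ry": -0.012, "rz": 0, "tx": -11, "ty": -4, "tz": 0, "fingers": 0.6},
  {"rx": 0, "ry": -0.012, "rz": 0, "tx": -11, "ty": -4, "tz": 0, "fingers": 0.6},
  {"rx": 0, "ry": -0.012, "rz": 0, "tx": -11, "ty": -4, "tz": 0, "fingers": 0.6},
])

```text
time_s: 14.72
eef_pos: [0.5857, -0.0433, -0.0017]
orientation: [3.14, -0.017, 3.123]
ft_force: [-13.3, 5.4, 12.5]
finger_gap: 0.0596
```

Call:
move_arm([
  {"rx": 0, "ry": -0.02, "rz": 0, "tx": -8, "ty": -4, "tz": -2, "fingers": 0.6},
  {"rx": 0, "ry": -0.04, "rz": 0, "tx": -10, "ty": -5, "tz": -2, "fingers": 0.6},
  {"rx": 0, "ry": -0.04, "rz": 0, "tx": -12, "ty": -6, "tz": -2, "fingers": 0.6},
  {"rx": 0, "ry": -0.04, "rz": 0, "tx": -12, "ty": -7, "tz": -2, "fingers": 0.6},
  {"rx": 0, "ry": -0.04, "rz": 0, "tx": -12, "ty": -7, "tz": -2, "fingers": 0.6},
  {"rx": 0, "ry": -0.04, "rz": 0, "tx": -12, "ty": -7, "tz": -2, "fingers": 0.6},
], force=55)

```text
time_s: 15.22
eef_pos: [0.5914, -0.0465, -0.0014]
orientation: [3.137, 0.011, 3.125]
ft_force: [-9.0, 6.0, 2.6]
finger_gap: 0.0597
```

Call:
move_arm([
  {"rx": 0, "ry": 0, "rz": 0, "tx": -7, "ty": -5, "tz": 0, "fingers": 0.6},
  {"rx": 0, "ry": 0, "rz": 0, "tx": -9, "ty": -7, "tz": 0, "fingers": 0.6},
  {"rx": 0, "ry": 0, "rz": 0, "tx": -10, "ty": -8, "tz": 0, "fingers": 0.6},
  {"rx": 0, "ry": 0, "rz": 0, "tx": -10, "ty": -8, "tz": 0, "fingers": 0.6},
  {"rx": 0, "ry": 0, "rz": 0, "tx": -10, "ty": -8, "tz": 0, "fingers": 0.6},
  {"rx": 0, "ry": 0, "rz": 0, "tx": -10, "ty": -8, "tz": 0, "fingers": 0.6},
])

```text
time_s: 15.72
eef_pos: [0.591, -0.0465, -0.0014]
orientation: [3.129, -0.01, 3.128]
ft_force: [-16.8, 11.5, 15.2]
finger_gap: 0.0596
```

Call:
move_arm([
  {"rx": 0.01, "ry": -0.015, "rz": 0, "tx": -10, "ty": -7, "tz": -1, "fingers": 0.6},
  {"rx": 0.015, "ry": -0.03, "rz": 0, "tx": -12, "ty": -9, "tz": -2, "fingers": 0.6},
  {"rx": 0.02, "ry": -0.03, "rz": 0, "tx": -14, "ty": -9, "tz": -2, "fingers": 0.6},
  {"rx": 0.02, "ry": -0.03, "rz": 0, "tx": -14, "ty": -9, "tz": -2, "fingers": 0.6},
  {"rx": 0.02, "ry": -0.03, "rz": 0, "tx": -14, "ty": -9, "tz": -2, "fingers": 0.6},
  {"rx": 0.02, "ry": -0.03, "rz": 0, "tx": -14, "ty": -9, "tz": -2, "fingers": 0.6},
])

```text
time_s: 16.22
eef_pos: [0.5916, -0.0468, -0.0017]
orientation: [3.141, -0.006, 3.131]
ft_force: [-18.3, 12.4, 11.8]
finger_gap: 0.06
```

```bash
python3 - <<'E'
from h2 import *
d=cap('side'); w=cap('wrist'); s=cap('scene'); st=manip.sense(); print(st['eef_pos'],st['orientation'],st['ft_force'],st['ft_torque'],st['finger_gap'],st['time_s'])
up=lambda i,f:cv2.resize(i,None,fx=f,fy=f,interpolation=cv2.INTER_CUBIC)
cv2.imwrite('pics/v11.png',np.vstack([up(d['img'][200:250,320:410],8)[:,:720],np.hstack([up(s['img'][150:200,270:350],4.5),up(w['img'][130:180,240:320],4.5)])[:200]]))
E
```

```text
[ 0.5915879  -0.04680728 -0.00169577] [ 3.14082084 -0.00596534  3.13052449] [-18.65735168  11.68499986  10.669017  ] [ 2.75886531  4.11887029 -0.44143109] 0.05961776242439394 16.3667
```

View pics/v11.png

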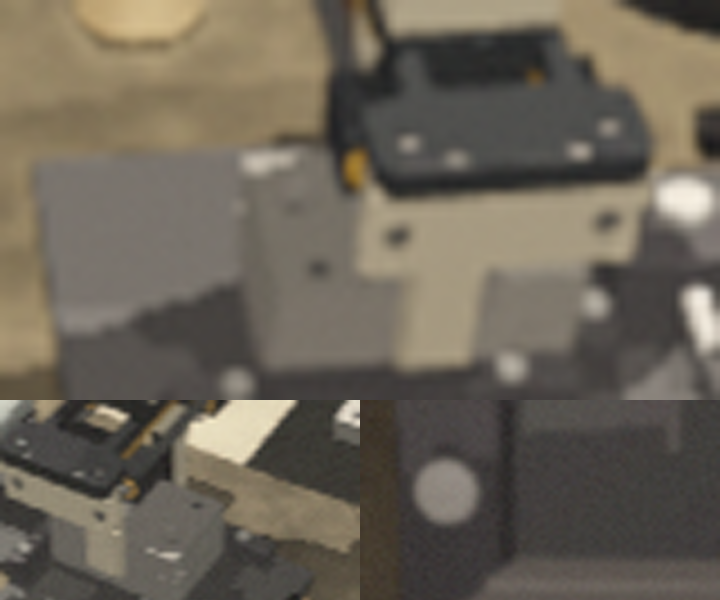

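The picture shows the mould butted on the bar (screw at crop (597,303) right beside it) and along the fence. x and y have stalled at the predicted home pose while the forces rise. I firm up the push, mainly towards the fence, and take off some of the down load.

Call:
move_arm([
  {"rx": 0.01, "ry": -0.015, "rz": 0, "tx": -14, "ty": -10, "tz": -2, "fingers": 0.6},
  {"rx": 0.02, "ry": -0.03, "rz": 0, "tx": -16, "ty": -13, "tz": -4, "fingers": 0.6},
  {"rx": 0.025, "ry": -0.03, "rz": 0, "tx": -16, "ty": -14, "tz": -4, "fingers": 0.6},
  {"rx": 0.025, "ry": -0.03, "rz": 0, "tx": -16, "ty": -14, "tz": -4, "fingers": 0.6},
  {"rx": 0.025, "ry": -0.03, "rz": 0, "tx": -16, "ty": -14, "tz": -4, "fingers": 0.6},
  {"rx": 0.025, "ry": -0.03, "rz": 0, "tx": -16, "ty": -14, "tz": -4, "fingers": 0.6},
])

```text
time_s: 16.87
eef_pos: [0.5919, -0.0472, -0.0015]
orientation: [-3.132, -0.007, 3.136]
ft_force: [-20.1, 16.0, 5.5]
finger_gap: 0.06
```

```bash
python3 - <<'E'
from h2 import *
w=cap('wrist'); s=cap('scene'); d=cap('side'); st=manip.sense(); print(st['eef_pos'],st['orientation'],st['ft_force'],st['finger_gap'],st['time_s'])
up=lambda i,f:cv2.resize(i,None,fx=f,fy=f,interpolation=cv2.INTER_CUBIC)
g=lambda i:cv2.convertScaleAbs(i,alpha=1.7)
cv2.imwrite('pics/v12.png',np.hstack([up(g(w['img'][140:250,250:390]),3)[:330],np.vstack([up(g(s['img'][155:200,285:345]),6),up(g(d['img'][210:250,345:405]),6)])[:330]]))
E
```

```text
[ 0.59185722 -0.04722169 -0.00153248] [-3.13238987 -0.00685656  3.13575915] [-20.10559998  16.78016181   6.49751223] 0.05973584670983258 17.0167
```

View pics/v12.png

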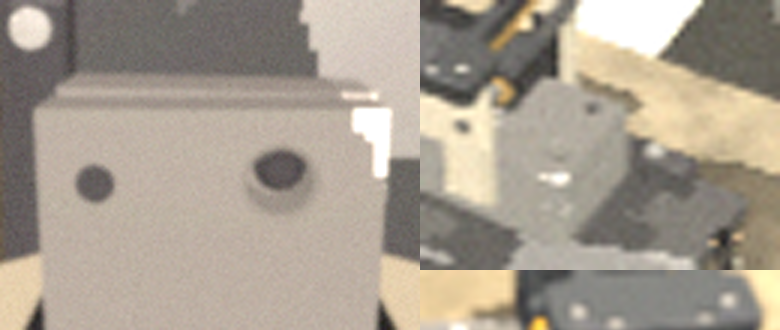

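The last view matches a seated mould. The cover's top edge is at crop row 107 (105 expected), the seam at about 94 (92) and the base's foot at 75 (76), and the pin fills the hole. The push holds steady at 20 N in x and 16 N in y, so I hand in.

```bash
python3 -c "
from station import manip
print(manip.hand_in()); s=manip.sense(); print(s['eef_pos'],s['orientation'],s['ft_force'],s['finger_gap'],s['time_s'])"
```

```text
the job is handed in; nothing more can be done
None
the job is handed in; nothing more can be done
```

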